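Load a carving blank into the dust box through its sprung lid flap

TASK

Take the square wooden blank from the stock block and load it upright into the work post inside the dust box: push it down through the sprung flap in the lid and on into the post's spring jaw, slowly and never hard, until you feel its foot come firmly down on the depth stop, which is out of sight. Then let go and draw out of the flap so that both of its leaves spring fully shut. Leave the round dowels and everything else on the bench as they are.

Things in the scene. Friction and masses are not known exactly. Their poses are not given: they have to be found in the camera images.
- blank: The part to load: square stick of pale wood, 20 x 20 x 100 mm, about 34 g, foot edges chamfered 1 mm. It stands upright in one of the stock block's three holes (which one varies), 70 mm of it above the block. Origin: centre of its foot (lower end); z runs up along the stick, x and y are square to its side faces.
- blank_top (a point): Centre of the blank's upper end, 100 mm above its foot.
- stock: Dark wooden stock block fixed to the bench, 72 x 200 x 45 mm (x, y, z), with three square holes 21.5 mm wide and 30 mm deep at y = -65, 0 and +65 mm. Origin: centre of its underside. The blank's side faces are parallel to the block's; there is free room beside the sticks along the block's x.
- dowel_a: Round pale wooden dowel, 20 mm diameter, 80 mm long, standing in another hole of the stock block; 50 mm stand out. Not to be moved. Origin: centre of its foot.
- dowel_b: A second dowel just like dowel_a, in the remaining hole. Not to be moved.
- dustbox: Clear-sided sanding box fixed to the bench, 260 x 340 x 167 mm (x, y, z), flat lid, two round arm ports in its front (-x) face. Origin: centre of its underside, z up; its yaw varies. The hatch in its lid is the only way in. Too hard: the blank on the depth stop or the hand on box or flap with over 20 N, the blank on the box in all (jaw included) with over 50 N.
- hatch (a point): Centre of the oblong hatch in the lid, at the lid's top face, 167 mm above the bench. Hatch: 62 mm along the box's x, 156 mm along its y (so fingers should close along y). A flap of two thin sheet-steel leaves, 30 x 152 mm each, hinged along the long edges (x = -31, +31 mm) and meeting in the middle, closes it; the work post stands right under it.
- leaf_near (a joint): Angle of the flap leaf hinged on the hatch's -x edge, rad: 0 = shut, grows as it is pushed down, at most 1.45. A light spring (1 N at the free edge when shut, about 3 N when pushed well aside) swings it shut by itself.
- leaf_far (a joint): The same for the leaf hinged on the +x edge.
- post_mouth (a point): Axis of the work post's square socket (sides parallel to the box's), 62 mm above the bench, where its straight sides begin; above, all sides flare out 5 mm over 19 mm of height. y cheeks 22.6 mm apart; -x face fixed, 11.5 mm from the axis; +x face a spring jaw, 6.5 mm from it, that the blank wedges back (6 to 8 N): a drag of some 4 to 12 N, and the blank stays where it is left.
- post_foot (a point): Point on the socket's axis 20 mm above the bench. A brass depth stop in the socket, set by the last user, is NOT measured: its top is anywhere from this point to 18 mm above it (so the seated blank's upper end is 120 to 138 mm above the bench, 29 to 47 mm under the lid's top). Go slowly: it is felt as a clear rise of force above the drag.
- glue: Yellow glue bottle with a red cap, 52 mm diameter, 150 mm tall; leave alone. Origin: centre of its underside.
- jar: White lidded jar, 72 mm diameter, 85 mm tall; leave alone. Origin: centre of its underside.
- brush: Flat brush with a wooden handle lying on the bench, about 20 mm high; leave alone.
- gouge: Long thin hand tool with a wooden handle lying on the bench; leave alone.
- figures: Wooden board, 70 x 220 mm, with a row of small carved figures about 65 mm tall; leave alone. Origin: centre of its underside.
- toolcup: Wooden cup of sticks, 72 mm diameter, about 165 mm tall with the sticks; leave alone. Origin: centre of its underside.

How it is judged:
On the way, in this order (a step that is already met when the one before it is completed fails the run):
1. The blank's foot has been pushed down through the flap, with both leaves held open (value of joint each of leaf_near, leaf_far above 0.5 rad and z of blank in the frame of hatch below -0.035 m and horizontal distance between blank and hatch below 0.02 m), for 0.1 s.
2. The blank is upright in the post with its foot down on the depth stop (distance between blank and depth_stop_c0 below 0.0062 m and angle between blank's own z axis and vertical below 0.06 rad), for 0.2 s.
At the end, for the whole second after the job is handed in: The square blank stands still and upright (within 0.06 rad) in the post inside the dust box with its foot on the depth stop (within about 2 mm), and both flap leaves are shut (within 0.05 rad) (all of step 2 and linear speed of blank below 0.01 m/s and value of joint each of leaf_near, leaf_far below 0.05 rad); the robot touches nothing.
It fails at once if The blank is pressed onto the depth stop with more than 20 N (contact force between blank and depth_stop_c0 above 20 N).
It fails at once if The blank is forced against the dust box, its flap or the post (contact forces added up, jaw included) with more than 50 N (contact force between blank and dustbox above 50 N).
It fails at once if The robot presses on the dust box or its flap with more than 20 N (contact force between the arm and dustbox above 20 N).
It fails at once if A round dowel is moved (distance of any of dowel_a, dowel_b from where it was at the start of the episode above 0.01 m).
It fails at once if Something else on the bench is moved (distance of any of glue, jar, brush, gouge, figures, toolcup from where it was at the start of the episode above 0.02 m).
It also fails if it takes over 51 s, if anything falls off the work surface, if the arm or the gripper's body presses on something with over 40 N, if the wrist force passes 120 N, or if a joint passes its speed limit or range.

ROBOT

A 6-joint arm with a two-finger parallel gripper is mounted at the origin on the work surface. World frame = base frame: x ahead of the robot, y to its left, z up, the work surface at z = 0. Lengths are in m, angles in rad, forces in N, time in s.
With the tool pointing down it reaches from about 0.425 to 0.95 m from the base axis. Payload 3.5 kg.
Tool frame: the origin (TCP) lies midway between the tips of the shut fingers; the grasp point (between the pads) lies 19 mm behind it; z points along the fingers, y is the line along which they close (so a half turn about z gives the same grasp; the last joint's range is limited). The gripper opens to 85 mm and grips with 20 to 120 N. Pads are 22 mm wide; open, the fingers measure 114 mm over their backs; the gripper's body (76 mm by 85 mm) begins 54 mm behind the grasp point. The pads swing forward as they close: fully open they stand 13 mm farther back than shut.
Start: joints at [1.103, 0.286, 1.577, -0, 1.279, -0.15], TCP at [0.211, 0.641, 0.231] pointing down, gripper open.
Joint ranges: [-2.77, 2.77], [-0.9, 2.22], [0.21, 2.48], [-1.53, 4.67], [0.24, 2.81], [-2.84, 2.84]. Speed limits (rad/s): [2.79, 2.79, 3.14, 3.14, 3.14, 3.14].

INTERFACE

Orientations are given as a unit quaternion [x, y, z, w].
In Python, from plant import ctrl, cams, order gives the robot as it stands.
- The arm moves only by the tool move_arm, never from a script. Its argument "plan" is one flat list of numbers, 7 for each row, row after row: the shift along the world's x, y, z in mm, then the turn, a rotation vector about the world's x, y, z in degrees, then the finger opening in mm, from 0 to 85.4. A call has 1 to 12 rows; each row shifts and turns the commanded pose from where the row before left it; what a row does not reach is not made up. A row lasts 1/10 s, in which the tool goes at most 50 mm and 8.59 degrees, less where a joint would pass 70% of its speed; a pose out of reach is approached as far as the arm can. A call is refused whole if a number of a shift passes 50 or a number of a turn 8.59, either way. A call with a gripper value outside its range is refused whole. The fingers move at their own pace and stop on an object; "newtons" is the grip in N (left out, the last holds). Time passes only in rows, so rows that do not move let the fingers close. It gives the time, the measured TCP pose, the force, the opening and the grip force at its end, in the units of the state.
- ctrl.get_state(): the state, without advancing time (a new reading comes with each control period).
- cams.read_camera(name): name is "scene" or "top" or "wrist"; returns a dict with "color" (384x512x3 uint8, red, green, blue), "fov_y" (degrees; the focal length in pixels is half the picture's height over the tangent of half this angle, whatever the lens; pixels are square), "cx", "cy" (the principal point, pixels), "k1" (the pictures are not rectified: a ray, as slopes to the right and down, at radius r is drawn at 1 + k1 r^2 times it, then the intrinsics apply), "origin" and "orientation" of the camera in the world; the wrist camera has in their place "T_tool_cam" (4x4, takes a point from camera to tool coordinates, whose origin is the TCP and whose axes are the flange's). Camera axes: x right, y up, looking along -z (the intrinsics and any distortion apply to the point x, -y, -z); pixel columns grow to the right and rows downward; lengths in m; the calibration is good to about 2 mm. A picture is of the moment at which its call begins: read the wrist's pose just before it. There is no depth.
- order.sign_off(): hands the job in; it is judged then, once.
The state is a dict: "time": time; "qpos": joint angles; "dq": joint speeds; "joint_efforts": joint torques, N m; "eef_pos": TCP position; "tcp_rot": TCP orientation; "contact_force": force on the tool from outside, world axes, zero at the start; "wrist_torque": the same for the moment, N m; "opening": opening from 0.0 (shut) to 1.0 (fully open); "finger_force": force on a finger pad.
Only numpy, scipy, OpenCV 4.12 (cv2) and the standard library are available. Lean on these libraries where they do the work, as an engineer would, in place of code of your own. Each camera call takes 0.05 s, during which the arm holds its last target. There are 200 camera calls.

## Working session

There is one attempt and no reset: what is moved stays moved. The work goes in short steps, Python scripts to look and compute and a tool call to move; the robot and the scene stay as the last step left them, time stands still between calls to the robot, and variables do not carry over. Pictures are saved under pics/ and viewed, at most 10 in all, crops included, and the job is handed in when it is done.

Besides the shell and the picture viewer there is one more tool, called after "Call:" as a command line: name --argument value ..., lists and objects as JSON in quotes. move_arm: Moves the arm, as the interface text tells. Its arguments: {"type":"object","properties":{"plan":{"type":"array","items":{"type":"number"}},"newtons":{"type":"number"}},"required":["plan"]}

```bash
mkdir -p pics; ls; cat > h.py <<'E'
import numpy as np, cv2
from plant import ctrl, cams, order
from scipy.spatial.transform import Rotation as R
def cam(name):
    s=ctrl.get_state(); c=cams.read_camera(name)
    f=c["color"].shape[0]/2/np.tan(np.radians(c["fov_y"])/2)
    if name=="wrist":
        T=np.eye(4); T[:3,:3]=R.from_quat(s["tcp_rot"]).as_matrix(); T[:3,3]=s["eef_pos"]
        T=T@np.array(c["T_tool_cam"])
        o,M=T[:3,3],T[:3,:3]
    else:
        o=np.array(c["origin"]); q=np.array(c["orientation"]); M=R.from_quat(q).as_matrix() if q.size==4 else q
    return dict(img=c["color"],f=f,cx=c["cx"],cy=c["cy"],k1=c["k1"],o=o,M=M)
def ray(c,u,v):
    xd,yd=(u-c["cx"])/c["f"],(v-c["cy"])/c["f"]
    x,y=xd,yd
    for _ in range(20):
        k=1+c["k1"]*(x*x+y*y); x,y=xd/k,yd/k
    return c["M"]@np.array([x,-y,-1])
def onz(c,u,v,z):
    d=ray(c,u,v); return c["o"]+d*(z-c["o"][2])/d[2]
def proj(c,p):
    q=c["M"].T@(np.array(p)-c["o"]); x,y=q[0]/-q[2],-q[1]/-q[2]
    k=1+c["k1"]*(x*x+y*y); return np.array([c["cx"]+c["f"]*x*k,c["cy"]+c["f"]*y*k])
def save(c,n): cv2.imwrite("pics/"+n,c["img"][:,:,::-1])
E
python3 - <<'E'
from h import *
for n in("scene","top","wrist"):
    c=cam(n); save(c,n+"0.png"); print(n,c["f"],c["o"].round(3),c["M"].round(2).tolist(),c["k1"])
s=ctrl.get_state(); print(s)
a=[cv2.imread(f"pics/{n}0.png") for n in("top","scene")]
E
```

```text
pics
scene 412.4446777375817 [ 1.17  -0.433  1.062] [[0.57, -0.66, 0.49], [0.82, 0.46, -0.33], [-0.01, 0.59, 0.81]] -0.10610737972823973
top 460.57071223335646 [ 0.291 -0.023  1.869] [[0.0, 0.99, -0.17], [-1.0, 0.01, 0.0], [0.0, 0.17, 0.99]] -0.1288613476765753
wrist 302.39895975893813 [0.146 0.661 0.373] [[0.31, -0.92, -0.25], [0.95, 0.3, 0.08], [-0.0, -0.26, 0.97]] -0.033880268524860015
{'time': 0.15, 'qpos': array([ 1.10302734e+00,  2.87011385e-01,  1.57789412e+00, -3.40380784e-06,
        1.27860463e+00, -1.50026456e-01]), 'dq': array([ 0.00098425, -0.00402912, -0.00333203, -0.00054791,  0.00307427,
        0.00075048]), 'joint_efforts': array([ 4.22860003e-04, -4.06603360e+01, -2.93142182e+01, -1.58942726e-04,
        3.97505995e-03,  4.88038943e-07]), 'eef_pos': array([0.21063115, 0.64073213, 0.2302032 ]), 'tcp_rot': array([ 1.58203230e-01,  9.87406106e-01, -9.13858125e-04, -2.89913352e-04]), 'contact_force': array([ 0.551634  , -0.56946452,  0.10330374]), 'wrist_torque': array([ 0.00573102, -0.04061061, -0.030782  ]), 'finger_force': 0.0, 'opening': 0.998399966312068}
```

View pics/top0.png

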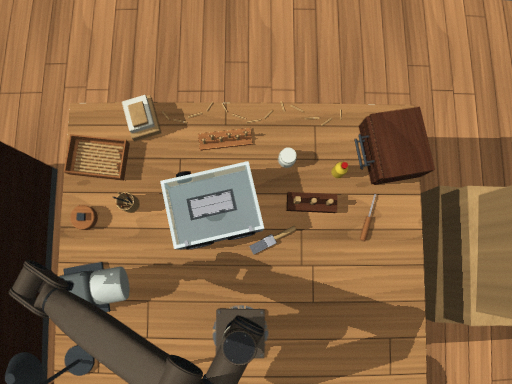

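View pics/scene0.png

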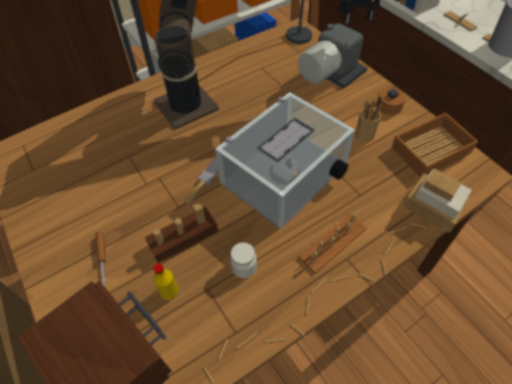

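The top view shows the stock block near (312,203) with three sticks at about u=297, 314 and 330. The hatch is at (211,204). The scene view shows the same three sticks near (155–200, 210–245).

```bash
python3 - <<'E'
from h import *
t=cam("top"); s=cam("scene")
a=cv2.resize(t["img"][180:225,275:350],None,fx=8,fy=8,interpolation=cv2.INTER_CUBIC)
b=cv2.resize(s["img"][195:265,140:225],None,fx=7,fy=7,interpolation=cv2.INTER_CUBIC)[:,:600]
cv2.imwrite("pics/crop1.png",np.vstack([a[:, :595],b[:240*2,:595]])[:600,:,::-1] if 0 else cv2.resize(np.vstack([a[:,:595],b[:490,:595]]),(420,600))[:,:,::-1])
# hatch: bright leaves in top
g=t["img"].astype(int)
roi=np.zeros(g.shape[:2],np.uint8); roi[185:222,185:238]=1
lv=((g.min(2)>150)&(roi>0)).astype(np.uint8)
n,l,st,ce=cv2.connectedComponentsWithStats(lv); 
for i in range(1,n):
    if st[i,4]>60: print("bright",st[i],ce[i])
dk=((g.max(2)<95)&(roi>0)).astype(np.uint8)
cs,_=cv2.findContours(dk,cv2.RETR_EXTERNAL,cv2.CHAIN_APPROX_NONE)
for c in cs:
    if cv2.contourArea(c)>100:
        r=cv2.minAreaRect(c); bx=cv2.boxPoints(r); W=np.array([onz(t,*p,.167) for p in bx]); print("hatchframe",r); print(W.round(4)); print(W.mean(0), np.linalg.norm(W[1]-W[0]),np.linalg.norm(W[2]-W[1]))
# stock block dark
roi[:]=0; roi[185:222,275:352]=1
h=((g[:,:,0]<110)&(roi>0)).astype(np.uint8)
h=cv2.morphologyEx(h,cv2.MORPH_CLOSE,np.ones((7,7)))
cs,_=cv2.findContours(h,cv2.RETR_EXTERNAL,cv2.CHAIN_APPROX_NONE)
for c in cs:
    if cv2.contourArea(c)>200:
        r=cv2.minAreaRect(c); bx=cv2.boxPoints(r); W=np.array([onz(t,*p,.045) for p in bx]); print("stock",r); print(W.round(4)); print(W.mean(0), np.linalg.norm(W[1]-W[0]),np.linalg.norm(W[2]-W[1]))
# white rim of lid corner: box outer
w=(g.min(2)>185).astype(np.uint8)
# sticks, bright pale tops
p=((g[:,:,0]>150)&(roi>0)).astype(np.uint8)
n,l,st,ce=cv2.connectedComponentsWithStats(p)
for i in range(1,n):
    if st[i,4]>8: print("stick",st[i],ce[i],onz(t,*ce[i],.105).round(4))
E
```

```text
bright [190 192  43  25 599] [211.41235392 204.07011686]
hatchframe ((211.1713409423828, 204.07583618164062), (21.361652374267578, 47.07059097290039), 77.00537872314453)
[[0.5098 0.2034 0.167 ]
 [0.5507 0.0326 0.167 ]
 [0.4726 0.014  0.167 ]
 [0.4322 0.1836 0.167 ]]
[0.49132799 0.10840177 0.167     ] 0.1756408373254024 0.08024114583880317
stock ((312.6616516113281, 198.63560485839844), (76.28104400634766, 26.315290451049805), 2.12109637260437)
[[ 0.4817 -0.1328  0.045 ]
 [ 0.5877 -0.1372  0.045 ]
 [ 0.5776 -0.4457  0.045 ]
 [ 0.4711 -0.4384  0.045 ]]
[ 0.52949815 -0.28851994  0.045     ] 0.1061106548402992 0.308706532939145
stick [302 185  50   8 386] [327.32642487 188.43264249] [ 0.5617 -0.3373  0.105 ]
stick [348 195   4   5  20] [349.5 197. ] [ 0.5283 -0.4236  0.105 ]
stick [295 196   6   5  26] [297.69230769 198.11538462] [ 0.5233 -0.2209  0.105 ]
stick [312 198   5   5  18] [313.72222222 199.88888889] [ 0.5166 -0.2831  0.105 ]
stick [328 199   5   4  19] [330.10526316 200.57894737] [ 0.5141 -0.347   0.105 ]
stick [308 205  44  17 414] [331.78985507 216.24879227] [ 0.4532 -0.3522  0.105 ]
```

View pics/crop1.png

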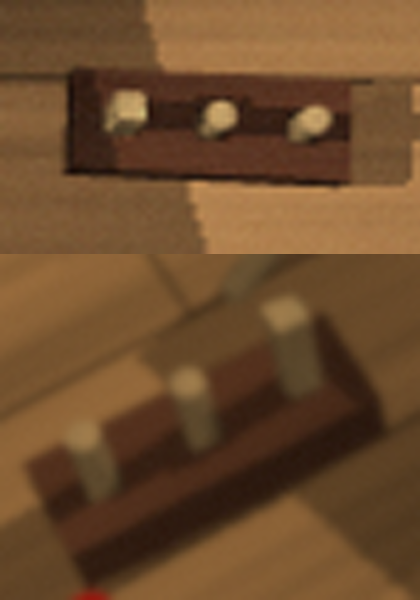

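The blank is the square, taller stick in the +y hole, at about (0.522, -0.221). The hatch is at about (0.491, 0.108), with box yaw near 13.5°. I'll move above the blank and take a close look.

Call:
move_arm --plan '[27,-39,3,0,0,-3.8,85,27,-39,3,0,0,-3.8,85,27,-39,3,0,0,-3.8,85,27,-39,3,0,0,-3.8,85,27,-39,3,0,0,-3.8,85,27,-39,3,0,0,-3.8,85,27,-39,3,0,0,-3.8,85,27,-39,3,0,0,-3.8,85,27,-39,3,0,0,-3.8,85,27,-39,3,0,0,-3.8,85]'

```text
time: 1.25
eef_pos: [0.4816, 0.2494, 0.2616]
tcp_rot: [0.472, 0.881, 0.0, 0.0]
contact_force: [0.4, 0.2, 0.0]
opening: 0.995
finger_force: 0.0
```

Call:
move_arm --plan '[4,-47,0,0,0,-3.8,85,4,-47,0,0,0,-3.8,85,4,-47,0,0,0,-3.8,85,4,-47,0,0,0,-3.8,85,4,-47,0,0,0,-3.8,85,4,-47,0,0,0,-3.8,85,4,-47,0,0,0,-3.8,85,4,-47,0,0,0,-3.8,85,4,-47,0,0,0,-3.8,85,4,-47,0,0,0,-3.8,85,0,0,0,0,0,0,85,0,0,0,0,0,0,85]'

```text
time: 2.45
eef_pos: [0.5205, -0.2196, 0.2609]
tcp_rot: [0.733, 0.68, 0.0, -0.001]
contact_force: [-0.6, 0.4, -1.2]
opening: 0.992
finger_force: 0.0
```

```bash
python3 - <<'E'
from h import *
c=cam("wrist"); save(c,"w1.png"); s=ctrl.get_state(); print(s["eef_pos"],R.from_quat(s["tcp_rot"]).as_matrix().round(3).tolist(),s["contact_force"])
for p in([.5215,-.2215,.115],[.5215,-.2215,.045],[.5166,-.2831,.095]): print(proj(c,p))
E
```

```text
[ 0.52064726 -0.21853157  0.26097822] [[0.074, 0.997, -0.001], [0.997, -0.074, 0.001], [0.001, -0.001, -1.0]] [0.63562966 1.56087961 0.03310813]
[259.27122149 182.31531745]
[258.88410611 168.97400001]
[258.724708   232.99243694]
```

View pics/w1.png

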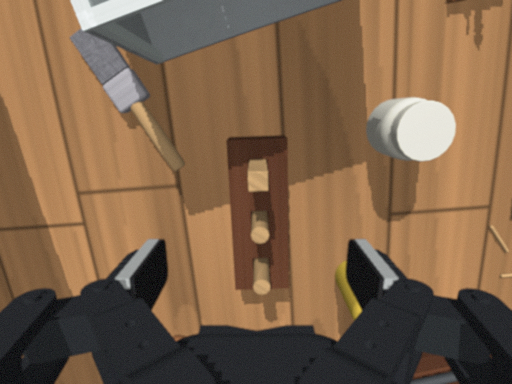

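The blank's top face is at about (258,183), as predicted. The block edges lean about 2.5° in the picture. I'll measure both precisely.

```bash
python3 - <<'E'
from h import *
c=cam("wrist"); g=c["img"].astype(int)
x=g[155:200,225:292]
m=((g[:,:,0]>130)); roi=np.zeros(m.shape,bool); roi[150:200,240:280]=1
v=g[150:200,258,0]; print(list(v)); print(list(g[184,238:282,0]))
m=((g[:,:,0]>195)&roi).astype(np.uint8)
for T in (170,185,200):
    m=((g[:,:,0]>T)&roi).astype(np.uint8)
    cs,_=cv2.findContours(m,cv2.RETR_EXTERNAL,cv2.CHAIN_APPROX_NONE)
    k=max(cs,key=cv2.contourArea); r=cv2.minAreaRect(k); W=np.array([onz(c,*p,.115) for p in cv2.boxPoints(r)])
    e=W[1]-W[0]; print(T,r,W.mean(0).round(4),np.linalg.norm(e),np.linalg.norm(W[2]-W[1]),np.degrees(np.arctan2(e[1],e[0])))
# block sides at z=.045: per-row edges
L=[];Rr=[]
for v in range(150,280,4):
    row=g[v,215:300,0]; d=np.diff(cv2.GaussianBlur(row.astype(np.float32)[None],(5,1),0)[0])
    L.append(onz(c,215+np.argmin(d[:25])+.5,v,.045)); Rr.append(onz(c,215+55+np.argmax(d[55:])+.5,v,.045))
for E_ in(L,Rr):
    E_=np.array(E_); p=np.polyfit(E_[:,1],E_[:,0],1); q=np.median(np.diff(E_[:,0])/np.diff(E_[:,1])); print("edge yaw",np.degrees(-np.arctan(p[0])),"x at y=-.22",np.polyval(p,-.2215),np.std(E_[:,0]-np.polyval(p,E_[:,1])))
E
```

```text
[np.int64(67), np.int64(69), np.int64(64), np.int64(66), np.int64(69), np.int64(67), np.int64(72), np.int64(70), np.int64(65), np.int64(65), np.int64(93), np.int64(139), np.int64(169), np.int64(171), np.int64(171), np.int64(168), np.int64(169), np.int64(170), np.int64(168), np.int64(166), np.int64(165), np.int64(174), np.int64(198), np.int64(212), np.int64(203), np.int64(193), np.int64(191), np.int64(192), np.int64(191), np.int64(192), np.int64(196), np.int64(198), np.int64(201), np.int64(211), np.int64(209), np.int64(207), np.int64(207), np.int64(203), np.int64(202), np.int64(193), np.int64(188), np.int64(165), np.int64(123), np.int64(83), np.int64(67), np.int64(65), np.int64(65), np.int64(68), np.int64(68), np.int64(66)]
[np.int64(107), np.int64(107), np.int64(104), np.int64(109), np.int64(106), np.int64(104), np.int64(106), np.int64(107), np.int64(108), np.int64(131), np.int64(177), np.int64(186), np.int64(192), np.int64(194), np.int64(200), np.int64(204), np.int64(207), np.int64(207), np.int64(211), np.int64(209), np.int64(209), np.int64(205), np.int64(205), np.int64(203), np.int
[... 190 characters left out ...]
t64(97), np.int64(99), np.int64(98), np.int64(96), np.int64(94), np.int64(94), np.int64(97)]
170 ((257.5, 181.0), (20.0, 19.0), 90.0) [ 0.52   -0.2191  0.115 ] 0.018424938369419126 0.02006770229335036 -4.1413398020006715
185 ((257.5, 181.5), (19.0, 19.0), 90.0) [ 0.5199 -0.2196  0.115 ] 0.018440978828761116 0.019080899457647595 -4.140921917876782
200 ((256.7567443847656, 183.54052734375), (21.389564514160156, 5.812382221221924), 35.53767776489258) [ 0.5191 -0.2215  0.115 ] 0.005772980491269234 0.021124316897358712 50.61824761959018
edge yaw -2.237396856455963 x at y=-.22 0.4838866441849489 0.0003939805630633997
edge yaw -0.8231829634010649 x at y=-.22 0.5558157661233124 0.0005055328119814845
```

The blank is at (0.520, -0.220) with yaw about -1.8°. I'll descend to TCP z=0.090, so the pads sit about 5 mm under the top, and grip.

Call:
move_arm --plan '[-0.5,-1.5,-28,0,0,2.4,85,0,0,-28,0,0,0,85,0,0,-28,0,0,0,85,0,0,-28,0,0,0,85,0,0,-28,0,0,0,85,0,0,-30,0,0,0,85,0,0,0,0,0,0,85,0,0,0,0,0,0,85]' --newtons 50

```text
time: 3.35
eef_pos: [0.5205, -0.219, 0.0916]
tcp_rot: [0.717, 0.697, -0.0, -0.0]
contact_force: [-0.1, -0.4, 0.3]
opening: 0.997
finger_force: 0.0
```

Call:
move_arm --plan '[0,0,0,0,0,0,0,0,0,0,0,0,0,0,0,0,0,0,0,0,0,0,0,0,0,0,0,0,0,0,0,0,0,0,0,0,0,0,0,0,0,0,0,0,0,0,0,0,0]'

```text
time: 4.05
eef_pos: [0.5209, -0.2207, 0.0921]
tcp_rot: [0.718, 0.696, 0.0, 0.001]
contact_force: [-0.3, -0.0, 4.0]
opening: 0.226
finger_force: 50.0
```

Call:
move_arm --plan '[0,0,10,0,0,0,0,0,0,10,0,0,0,0,0,0,15,0,0,0,0,0,0,20,0,0,0,0,0,0,30,0,0,0,0,0,0,40,0,0,0,0,0,0,40,0,0,0,0,0,0,40,0,0,0,0,0,0,0,0,0,0,0]'

```text
time: 4.95
eef_pos: [0.5222, -0.2217, 0.3056]
tcp_rot: [0.718, 0.696, 0.001, 0.006]
contact_force: [0.6, -0.3, 0.5]
opening: 0.225
finger_force: 49.5
```

Call:
move_arm --plan '[-6,27,0,0,0,-6.2,0,-6,27,0,0,0,-6.2,0,-6,27,0,0,0,-6.2,0,-6,27,0,0,0,-6.2,0,-6,27,0,0,0,-6.2,0,-6,27,0,0,0,-6.2,0,-6,27,0,0,0,-6.2,0,-6,27,0,0,0,-6.2,0,-6,27,0,0,0,-6.2,0,-6,27,0,0,0,-6.2,0,-6,27,0,0,0,-6.2,0,-3,23,0,0,0,-6.5,0]'

```text
time: 6.15
eef_pos: [0.4499, 0.1007, 0.2964]
tcp_rot: [0.993, 0.115, -0.001, 0.0]
contact_force: [0.7, -0.7, 0.0]
opening: 0.222
finger_force: 49.5
```

Call:
move_arm --plan '[0,0,0,0,0,0,0,0,0,0,0,0,0,0,0,0,0,0,0,0,0,0,0,0,0,0,0,0]'

```text
time: 6.55
eef_pos: [0.4514, 0.0988, 0.2963]
tcp_rot: [0.993, 0.117, -0.0, 0.0]
contact_force: [-0.8, -0.6, 0.1]
opening: 0.226
finger_force: 49.5
```

```bash
python3 - <<'E'
from h import *
c=cam("wrist"); save(c,"w2.png"); s=ctrl.get_state(); print(s["eef_pos"],R.from_quat(s["tcp_rot"]).as_matrix().round(3).tolist(),s["contact_force"],s["opening"],s["finger_force"])
y=np.radians(13.5); X=np.array([np.cos(y),np.sin(y),0]);Y=np.array([-np.sin(y),np.cos(y),0]); h=np.array([.4913,.1084,.167])
for a,b in((-1,-1),(-1,1),(1,1),(1,-1)): print(proj(c,h+a*.031*X+b*.078*Y))
E
```

```text
[0.45145743 0.09886879 0.29629575] [[0.973, 0.232, -0.0], [0.232, -0.973, -0.0], [-0.0, 0.0, -1.0]] [-0.00379614  0.33553399 -1.61765829] 0.21826184982528524 49.53264355659485
[341.15491666 172.55691766]
[171.10908306 172.56505952]
[166.01224597 102.27810824]
[346.23084876 102.29422528]
```

View pics/w2.png

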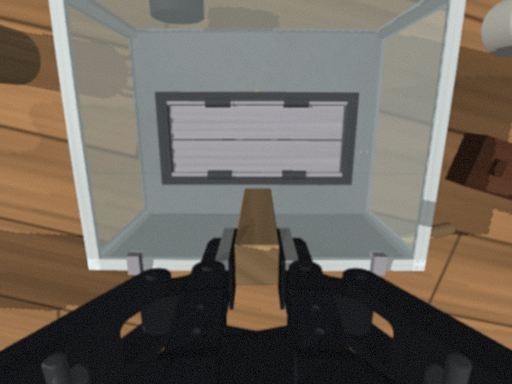

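The hatch frame spans about u 155–359 and v 92–185, with the leaf seam at v≈139. The blank hangs straight, its foot edge at v≈189, u 245–270. I'll now measure the hatch and foot.

```bash
python3 - <<'E'
from h import *
c=cam("wrist"); g=c["img"].astype(int); s=ctrl.get_state()
roi=np.zeros(g.shape[:2],bool); roi[80:187,145:370]=1
dk=((g.max(2)<95)&roi).astype(np.uint8)
k=max(cv2.findContours(dk,cv2.RETR_EXTERNAL,cv2.CHAIN_APPROX_NONE)[0],key=cv2.contourArea)
q=cv2.approxPolyDP(k,12,True)[:,0].astype(float); print(q.tolist())
W=np.array([onz(c,*p,.167) for p in q]); print(W.round(4)); print("outer c",W.mean(0),[np.linalg.norm(W[i]-W[i-1]).round(4) for i in range(len(W))])
# seam
sm=[]
for u in list(range(180,235,3))+list(range(275,335,3)):
    col=g[128:150,u].sum(1); v=128+np.argmin(col); sm.append(onz(c,u,v,.167))
sm=np.array(sm); p=np.polyfit(sm[:,1],sm[:,0],1); print("seam yaw",np.degrees(-np.arctan(p[0])),"x at y=.108",np.polyval(p,.1084))
L=np.array([onz(c,u,139,.167) for u in range(150,366)])
print("row138",[int(x) for x in g[139,150:180].sum(1)],[int(x) for x in g[139,335:365].sum(1)])
print("foot row187..196",g[183:200,257].sum(1)); print([int(x) for x in g[196,238:276].sum(1)])
z=s["eef_pos"][2]-.077
for u,v in((245.5,189),(270.5,189)): print(onz(c,u,v,z))
print("exp foot +x mid", s["eef_pos"]+.010*R.from_quat(s["tcp_rot"]).as_matrix()[:,0])
E
```

```text
[[155.0, 93.0], [163.0, 183.0], [350.0, 183.0], [358.0, 93.0]]
[[0.5087 0.2021 0.167 ]
 [0.4315 0.1828 0.167 ]
 [0.4719 0.0144 0.167 ]
 [0.5495 0.0323 0.167 ]]
outer c [0.4904224  0.10788328 0.167     ] [np.float64(0.1746), np.float64(0.0796), np.float64(0.1733), np.float64(0.0796)]
seam yaw 13.079598649262568 x at y=.108 0.49044645366683287
row138 [397, 409, 411, 399, 410, 413, 413, 397, 325, 246, 221, 224, 216, 217, 197, 217, 207, 222, 215, 173, 182, 252, 279, 329, 332, 350, 350, 360, 357, 354] [415, 395, 415, 408, 409, 404, 357, 290, 249, 226, 229, 212, 223, 224, 204, 218, 211, 211, 213, 240, 315, 381, 406, 416, 419, 414, 402, 410, 422, 415]
foot row187..196 [235 288 354 391 387 314 254 223 225 240 233 237 230 243 235 236 231]
[416, 403, 407, 401, 382, 322, 241, 218, 226, 209, 227, 229, 227, 227, 246, 243, 228, 240, 229, 243, 234, 227, 233, 232, 231, 227, 220, 222, 215, 223, 215, 226, 213, 268, 352, 406, 412, 410]
[0.45746649 0.10851942 0.21929328]
[0.46183889 0.09029017 0.21929328]
exp foot +x mid [0.46120614 0.10126828 0.29628957]
```

```bash
python3 - <<'E'
from h import *
s=cam("scene")
y=np.radians(13.4); X=np.array([np.cos(y),np.sin(y),0]);Y=np.array([-np.sin(y),np.cos(y),0]); h=np.array([.4904,.1079,0])
im=cv2.resize(s["img"][85:225,205:365],None,fx=5,fy=5,interpolation=cv2.INTER_CUBIC)[:600,:800,::-1].copy()
P=lambda p:tuple(int(v) for v in ((proj(s,p)-[205,85]+.5)*5))
for z in(.167,.081,.062):
    cv2.circle(im,P(h+[0,0,z]),3,(0,0,255),-1); print(z,proj(s,h+[0,0,z]))
for a,b in((-1,-1),(-1,1),(1,1),(1,-1)): cv2.circle(im,P(h+[0,0,.167]+a*.031*X+b*.078*Y),3,(255,0,0),-1); cv2.circle(im,P(h+[0,0,.081]+a*.0165*X+b*.0163*Y),3,(0,255,0),-1)
cv2.imwrite("pics/s2.png",im)
E
```

```text
0.167 [285.10053374 138.02262311]
0.081 [284.1525997  157.04583618]
0.062 [283.95505627 160.98632014]
```

View pics/s2.png

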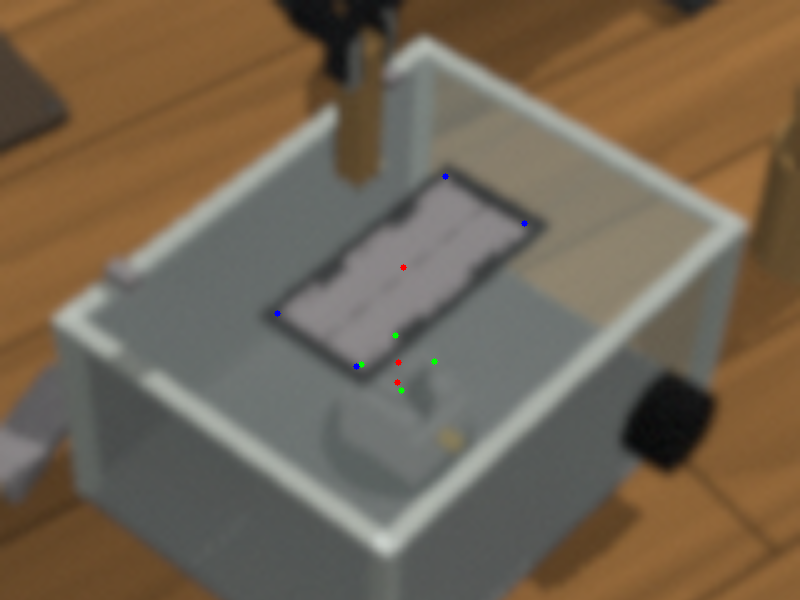

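Call:
move_arm --plan '[20,5,0,0,0,0,0,19.2,5,0,0,0,0,0,0,0,-20,0,0,0,0,0,0,-20,0,0,0,0,0,0,0,0,0,0,0,0,0,0,0,0,0,0]'

```text
time: 7.3
eef_pos: [0.4906, 0.1094, 0.2563]
tcp_rot: [0.993, 0.117, -0.0, -0.0]
contact_force: [-0.9, -0.8, -0.4]
opening: 0.225
finger_force: 49.5
```

```bash
python3 - <<'E'
from h import *
c=cam("wrist"); save(c,"w3.png"); s=cam("scene"); 
st=ctrl.get_state(); print(st["eef_pos"],st["contact_force"])
a=cv2.resize(c["img"][120:300,150:370],None,fx=2.5,fy=2.5,interpolation=cv2.INTER_CUBIC)
b=cv2.resize(s["img"][105:195,240:320],None,fx=5,fy=5,interpolation=cv2.INTER_CUBIC)[:450,:250+0] if 0 else cv2.resize(s["img"][105:195,262:312],(250,450),interpolation=cv2.INTER_CUBIC)
cv2.imwrite("pics/s3.png",np.hstack([a,b])[:,:800,::-1])
E
```

```text
[0.49121838 0.10955561 0.25774137] [ 0.84360255  0.17856676 -0.49215684]
```

View pics/s3.png

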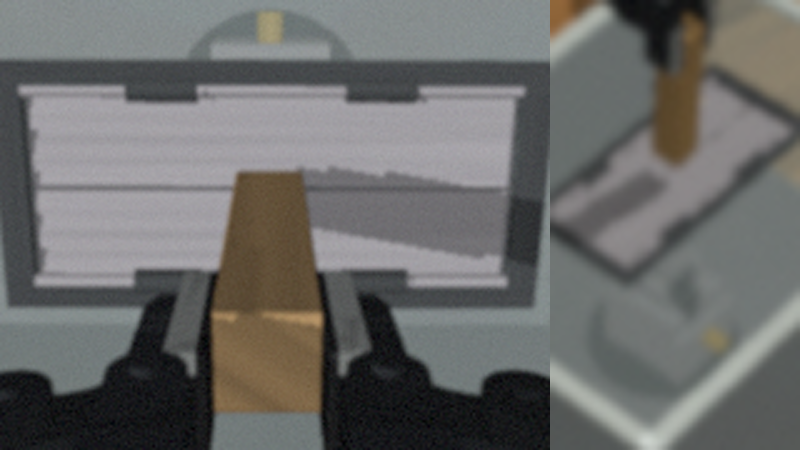

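The left part shows the foot edge at pixel row 188.8, the seam at row 195.2, and the foot about 1 mm left of the hatch centre. I'll compute the x offset.

```bash
python3 - <<'E'
from h import *
c=cam("wrist"); s=ctrl.get_state(); p=s["eef_pos"]; M=R.from_quat(s["tcp_rot"]).as_matrix()
print(p)
for n,u,v,z in(("foot",150+270/2.5,188.8,p[2]-.077),("seam",150+272.5/2.5,195.2,.167),("hingeL+x",150+272/2.5,120+88/2.5,.167),("hinge-x",150+272/2.5,120+280/2.5,.167)):
    q=onz(c,u,v,z); print(n,q.round(4),"tool frame",(M.T@(q-p)).round(4))
E
```

```text
[0.49128218 0.10959445 0.25790304]
foot [0.4998 0.1102 0.1809] tool frame [0.0082 0.0014 0.077 ]
seam [0.4914 0.1072 0.167 ] tool frame [-0.0007  0.0023  0.0909]
hingeL+x [0.5226 0.115  0.167 ] tool frame [0.0314 0.002  0.091 ]
hinge-x [0.4605 0.0999 0.167 ] tool frame [-0.0324  0.0022  0.0908]
```

Call:
move_arm --plan '[0.2,-0.8,-6,0,0,0,0,0,0,-6,0,0,0,0,0,0,-6,0,0,0,0,0,0,-6,0,0,0,0,0,0,-6,0,0,0,0,0,0,-6,0,0,0,0,0,0,-6,0,0,0,0,0,0,-6,0,0,0,0,0,0,-6,0,0,0,0,0,0,-6,0,0,0,0,0,0,-6,0,0,0,0]'

```text
time: 8.55
eef_pos: [0.4906, 0.1089, 0.1895]
tcp_rot: [0.993, 0.117, -0.0, -0.0]
contact_force: [-0.0, 0.8, 1.0]
opening: 0.223
finger_force: 49.8
```

Call:
move_arm --plan '[0,0,-5,0,0,0,0,0,0,-5,0,0,0,0,0,0,-5,0,0,0,0,0,0,-5,0,0,0,0,0,0,0,0,0,0,0]'

```text
time: 9.05
eef_pos: [0.4904, 0.1088, 0.1692]
tcp_rot: [0.993, 0.117, -0.001, -0.0]
contact_force: [1.1, -0.9, -2.6]
opening: 0.227
finger_force: 49.3
```

Call:
move_arm --plan '[0,0,-2.5,0,0,0,0,0,0,-2.5,0,0,0,0,0,0,-2.5,0,0,0,0,0,0,-2.5,0,0,0,0,0,0,-2,0,0,0,0,0,0,-2,0,0,0,0]'

```text
time: 9.65
eef_pos: [0.4908, 0.1089, 0.1562]
tcp_rot: [0.993, 0.117, 0.0, -0.0]
contact_force: [0.0, 0.2, 1.3]
opening: 0.221
finger_force: 49.7
```

Call:
move_arm --plan '[0,0,-2,0,0,0,0,0,0,-2,0,0,0,0,0,0,-2,0,0,0,0,0,0,-2,0,0,0,0]'

```text
time: 10.05
eef_pos: [0.4905, 0.1088, 0.1481]
tcp_rot: [0.993, 0.117, -0.001, 0.0]
contact_force: [-1.0, -0.2, 3.1]
opening: 0.223
finger_force: 49.8
```

Call:
move_arm --plan '[0,0,-2,0,0,0,0,0,0,-2,0,0,0,0,0,0,-2,0,0,0,0]'

```text
time: 10.35
eef_pos: [0.4901, 0.1088, 0.1421]
tcp_rot: [0.993, 0.118, -0.001, 0.0]
contact_force: [-3.4, -0.8, 4.6]
opening: 0.222
finger_force: 50.1
```

Call:
move_arm --plan '[0,0,-1.5,0,0,0,0,0,0,-1.5,0,0,0,0,0,0,-1.5,0,0,0,0,0,0,0,0,0,0,0]'

```text
time: 10.75
eef_pos: [0.4902, 0.1088, 0.1381]
tcp_rot: [0.993, 0.118, -0.001, 0.0]
contact_force: [-4.6, -0.5, 7.1]
opening: 0.223
finger_force: 52.5
```

Call:
move_arm --plan '[0,0,-1.5,0,0,0,0,0,0,-1.5,0,0,0,0,0,0,-1.5,0,0,0,0,0,0,0,0,0,0,0]'

```text
time: 11.15
eef_pos: [0.4902, 0.1088, 0.133]
tcp_rot: [0.993, 0.117, -0.001, 0.0]
contact_force: [-3.7, -1.9, 3.6]
opening: 0.226
finger_force: 51.9
```

Call:
move_arm --plan '[0,0,-1.5,0,0,0,0,0,0,-1.5,0,0,0,0,0,0,-1.5,0,0,0,0,0,0,-1.5,0,0,0,0]'

```text
time: 11.55
eef_pos: [0.4902, 0.1088, 0.1272]
tcp_rot: [0.993, 0.117, -0.001, -0.0]
contact_force: [-4.2, -0.7, 5.9]
opening: 0.223
finger_force: 51.9
```

Call:
move_arm --plan '[0,0,-1.5,0,0,0,0,0,0,-1.5,0,0,0,0,0,0,-1.5,0,0,0,0,0,0,-1.5,0,0,0,0,0,0,-1.5,0,0,0,0]'

```text
time: 12.05
eef_pos: [0.4902, 0.1089, 0.1196]
tcp_rot: [0.993, 0.117, -0.001, -0.0]
contact_force: [-4.8, -1.7, 5.2]
opening: 0.223
finger_force: 51.9
```

Call:
move_arm --plan '[0,0,-1,0,0,0,0,0,0,-1,0,0,0,0]'

```text
time: 12.25
eef_pos: [0.4902, 0.1088, 0.1176]
tcp_rot: [0.993, 0.117, -0.001, -0.0]
contact_force: [-4.3, -1.0, 5.3]
opening: 0.225
finger_force: 51.9
```

Call:
move_arm --plan '[0,0,-0.7,0,0,0,0,0,0,-0.7,0,0,0,0]'

```text
time: 12.45
eef_pos: [0.4902, 0.1089, 0.1162]
tcp_rot: [0.993, 0.117, -0.001, -0.0]
contact_force: [-4.6, -1.3, 4.7]
opening: 0.226
finger_force: 51.9
```

Call:
move_arm --plan '[0,0,0,0,0,0,0,0,0,-0.5,0,0,0,0,0,0,-0.5,0,0,0,0]' --newtons 20

```text
time: 12.75
eef_pos: [0.4902, 0.1089, 0.1153]
tcp_rot: [0.993, 0.117, -0.001, -0.0]
contact_force: [-4.8, -1.1, 5.7]
opening: 0.222
finger_force: 51.9
```

Call:
move_arm --plan '[0,0,-0.5,0,0,0,0,0,0,-0.5,0,0,0,0]'

```text
time: 12.95
eef_pos: [0.4902, 0.1089, 0.1142]
tcp_rot: [0.993, 0.117, -0.001, -0.0]
contact_force: [-4.4, -0.8, 4.9]
opening: 0.225
finger_force: 51.9
```

Call:
move_arm --plan '[0,0,-0.5,0,0,0,0,0,0,-0.5,0,0,0,0]'

```text
time: 13.15
eef_pos: [0.4902, 0.1088, 0.1132]
tcp_rot: [0.993, 0.117, -0.001, -0.0]
contact_force: [-5.4, -1.1, 5.4]
opening: 0.224
finger_force: 51.9
```

Call:
move_arm --plan '[0,0,-0.5,0,0,0,0,0,0,-0.5,0,0,0,0]'

```text
time: 13.35
eef_pos: [0.4902, 0.1088, 0.1122]
tcp_rot: [0.993, 0.117, -0.001, -0.0]
contact_force: [-4.5, -0.7, 4.4]
opening: 0.22
finger_force: 51.9
```

Call:
move_arm --plan '[0,0,-0.5,0,0,0,0,0,0,-0.5,0,0,0,0]'

```text
time: 13.55
eef_pos: [0.4901, 0.1089, 0.1112]
tcp_rot: [0.993, 0.117, -0.001, -0.0]
contact_force: [-4.9, -1.0, 5.2]
opening: 0.225
finger_force: 51.9
```

Call:
move_arm --plan '[0,0,-0.5,0,0,0,0,0,0,-0.5,0,0,0,0]'

```text
time: 13.75
eef_pos: [0.4901, 0.1088, 0.1102]
tcp_rot: [0.993, 0.117, -0.001, -0.0]
contact_force: [-4.6, -0.4, 5.3]
opening: 0.224
finger_force: 51.9
```

Call:
move_arm --plan '[0,0,-0.5,0,0,0,0,0,0,-0.5,0,0,0,0]'

```text
time: 13.95
eef_pos: [0.4901, 0.1089, 0.1092]
tcp_rot: [0.993, 0.117, -0.001, -0.0]
contact_force: [-4.9, -0.8, 6.0]
opening: 0.225
finger_force: 51.9
```

Call:
move_arm --plan '[0,0,-0.5,0,0,0,0,0,0,-0.5,0,0,0,0]'

```text
time: 14.15
eef_pos: [0.4902, 0.1089, 0.1082]
tcp_rot: [0.993, 0.117, -0.001, -0.0]
contact_force: [-5.6, 0.2, 5.5]
opening: 0.223
finger_force: 51.9
```

Call:
move_arm --plan '[0,0,-0.5,0,0,0,0,0,0,-0.5,0,0,0,0]'

```text
time: 14.35
eef_pos: [0.4901, 0.1089, 0.1072]
tcp_rot: [0.993, 0.117, -0.001, -0.0]
contact_force: [-4.6, -1.8, 6.3]
opening: 0.221
finger_force: 51.9
```

Call:
move_arm --plan '[0,0,-0.5,0,0,0,0,0,0,-0.5,0,0,0,0]'

```text
time: 14.55
eef_pos: [0.4901, 0.1088, 0.1062]
tcp_rot: [0.993, 0.117, -0.001, -0.0]
contact_force: [-5.1, -0.9, 8.4]
opening: 0.222
finger_force: 52.3
```

Possible first touch: Fz is 8.4 N, against a drag of about 5.3 N. I'll take a smaller step.

Call:
move_arm --plan '[0,0,-0.3,0,0,0,0,0,0,0,0,0,0,0]'

```text
time: 14.75
eef_pos: [0.4902, 0.1088, 0.1062]
tcp_rot: [0.993, 0.117, -0.001, -0.0]
contact_force: [-4.9, -2.1, 6.9]
opening: 0.22
finger_force: 52.4
```

Call:
move_arm --plan '[0,0,-0.3,0,0,0,0,0,0,0,0,0,0,0]'

```text
time: 14.95
eef_pos: [0.4902, 0.1089, 0.1062]
tcp_rot: [0.993, 0.118, -0.001, -0.0]
contact_force: [-5.0, -1.0, 8.7]
opening: 0.222
finger_force: 52.7
```

Call:
move_arm --plan '[0,0,-0.5,0,0,0,0,0,0,0,0,0,0,0]'

```text
time: 15.15
eef_pos: [0.4903, 0.1089, 0.1062]
tcp_rot: [0.993, 0.118, -0.001, -0.0]
contact_force: [-7.3, -1.1, 10.8]
opening: 0.224
finger_force: 53.3
```

Call:
move_arm --plan '[0,0,-0.5,0,0,0,0,0,0,0,0,0,0,0]'

```text
time: 15.35
eef_pos: [0.4904, 0.1089, 0.1062]
tcp_rot: [0.993, 0.118, -0.001, 0.0]
contact_force: [-7.3, -1.4, 12.4]
opening: 0.224
finger_force: 53.8
```

The TCP no longer moves and Fz is up to 12.4 N, so the foot is firmly on the stop at about 29 mm. Next I relieve the push, let go and draw out.

Call:
move_arm --plan '[0,0,1.2,0,0,0,0,0,0,0,0,0,0,0,0,0,0,0,0,0,45,0,0,0,0,0,0,45,0,0,0,0,0,0,45,0,0,0,0,0,0,45,0,0,0,0,0,0,45]'

```text
time: 16.05
eef_pos: [0.4911, 0.109, 0.1056]
tcp_rot: [0.993, 0.117, 0.001, -0.0]
contact_force: [2.8, 0.4, -4.2]
opening: 0.53
finger_force: 4.6
```

```bash
python3 - <<'E'
from h import *
c=cam("wrist"); st=ctrl.get_state(); print(st["eef_pos"],st["contact_force"],st["opening"],st["finger_force"]); s=cam("scene")
a=cv2.resize(c["img"][100:384,120:400],(550,558),interpolation=cv2.INTER_CUBIC); b=cv2.resize(s["img"][105:195,262:302],(248,558),interpolation=cv2.INTER_CUBIC)
cv2.imwrite("pics/r.png",np.hstack([a,b])[:,:,::-1])
E
```

```text
[0.49104477 0.10899661 0.10563637] [ 2.55357696  1.04832837 -4.21254835] 0.5304258609353902 4.785952633246779
```

View pics/r.png

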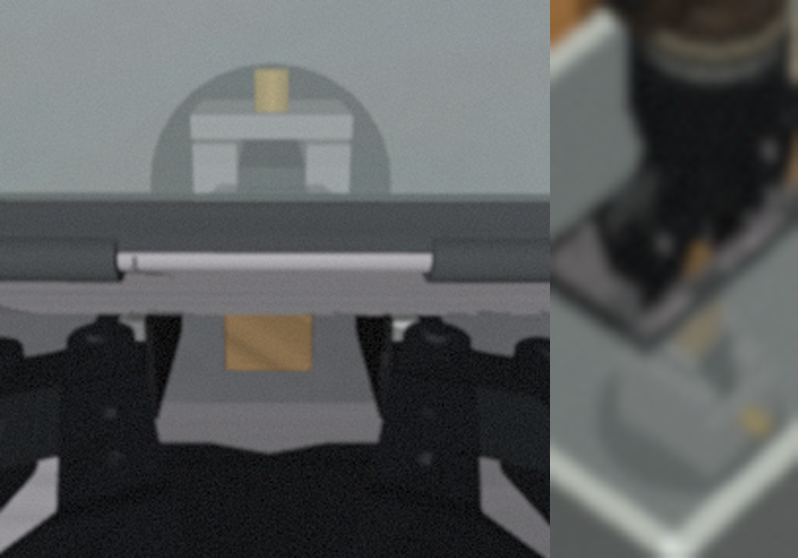

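The blank stands free between the open fingers. I'll draw out gently and watch the force.

Call:
move_arm --plan '[0,0,3,0,0,0,45,0,0,4,0,0,0,45,0,0,5,0,0,0,45]'

```text
time: 16.45
eef_pos: [0.4849, 0.1079, 0.1145]
tcp_rot: [0.993, 0.118, -0.008, 0.001]
contact_force: [-10.5, -5.5, -10.2]
opening: 0.524
finger_force: 10.2
```

Call:
move_arm --plan '[0,0,5,0,0,0,45,0,0,5,0,0,0,45,0,0,5,0,0,0,45]'

```text
time: 16.75
eef_pos: [0.4814, 0.107, 0.1284]
tcp_rot: [0.993, 0.118, -0.013, 0.001]
contact_force: [-19.3, -8.0, -2.2]
opening: 0.522
finger_force: 13.9
```

The far leaf is catching on the fingers: the TCP has been pushed 9 mm along -x with about 20 N. I'll ease the hand toward -x to relieve it before going any higher.

Call:
move_arm --plan '[-5,-1.2,-1,0,0,0,45,-3,-0.7,0,0,0,0,45]'

```text
time: 16.95
eef_pos: [0.4817, 0.1069, 0.1316]
tcp_rot: [0.993, 0.117, -0.001, -0.0]
contact_force: [0.6, 0.3, -2.6]
opening: 0.527
finger_force: 2.6
```

```bash
python3 - <<'E'
from h import *
c=cam("wrist"); st=ctrl.get_state(); print(st["eef_pos"],st["contact_force"],st["wrist_torque"],st["opening"],st["finger_force"]); s=cam("scene")
a=cv2.resize(c["img"][100:384,100:412],(550,500),interpolation=cv2.INTER_CUBIC); b=cv2.resize(s["img"][105:195,262:302],(248,500),interpolation=cv2.INTER_CUBIC)
im=np.hstack([a,b])[:,:,::-1]; cv2.imwrite("pics/r2.png",np.clip(im.astype(float)*1.5,0,255).astype(np.uint8))
E
```

```text
[0.4818758  0.10696625 0.13206399] [-3.56600844 -0.35871794 -5.8515541 ] [-0.0268218   0.36202347 -0.1141527 ] 0.5300694760685886 4.778992258943617
```

View pics/r2.png

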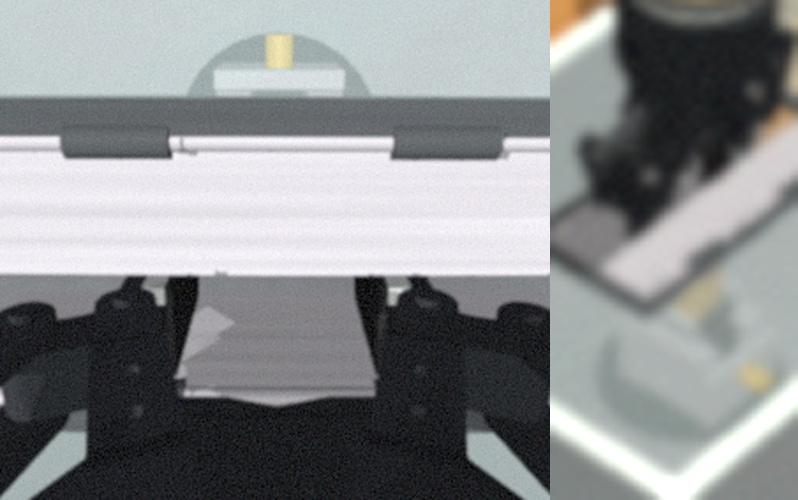

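The force is relieved. The far leaf is nearly shut with its free edge on the fingers, and the near leaf's edge is now low on the pads. The blank is still in the post. A few more mm along the box's -x should free the far leaf.

Call:
move_arm --plan '[-2,-0.5,0,0,0,0,45,-2,-0.5,0,0,0,0,45]'

```text
time: 17.25
eef_pos: [0.4816, 0.1063, 0.1341]
tcp_rot: [0.993, 0.117, 0.004, 0.0]
contact_force: [5.0, 1.1, -1.4]
opening: 0.528
finger_force: 1.6
```

Call:
move_arm --plan '[0.5,0,2,0,0,0,45,0.5,0,2,0,0,0,45]'

```text
time: 17.45
eef_pos: [0.4819, 0.1061, 0.1378]
tcp_rot: [0.993, 0.117, 0.003, 0.0]
contact_force: [2.4, 0.4, -0.5]
opening: 0.526
finger_force: 1.8
```

Forces are small now, so I'll keep rising in small steps.

Call:
move_arm --plan '[0,0,3,0,0,0,45,0,0,3,0,0,0,45]'

```text
time: 17.65
eef_pos: [0.481, 0.106, 0.1431]
tcp_rot: [0.993, 0.117, 0.002, 0.0]
contact_force: [5.4, 1.4, -1.7]
opening: 0.525
finger_force: 2.2
```

Call:
move_arm --plan '[0.5,0,3,0,0,0,45,0.5,0,3,0,0,0,45]'

```text
time: 17.85
eef_pos: [0.482, 0.1061, 0.1491]
tcp_rot: [0.993, 0.117, 0.002, 0.0]
contact_force: [5.0, 1.4, 0.3]
opening: 0.526
finger_force: 2.7
```

Call:
move_arm --plan '[0,0,4,0,0,0,45,0,0,4,0,0,0,45]'

```text
time: 18.05
eef_pos: [0.4815, 0.106, 0.1572]
tcp_rot: [0.993, 0.118, 0.001, 0.0]
contact_force: [2.9, 0.9, 2.1]
opening: 0.526
finger_force: 1.7
```

Call:
move_arm --plan '[0,0,5,0,0,0,45,0,0,8,0,0,0,45,0,0,10,0,0,0,45,0,0,20,0,0,0,45,0,0,30,0,0,0,45,0,0,40,0,0,0,45,0,0,30,0,0,0,45,0,0,0,0,0,0,45,0,0,0,0,0,0,45]'

```text
time: 18.95
eef_pos: [0.4803, 0.106, 0.2994]
tcp_rot: [0.993, 0.118, -0.0, 0.0]
contact_force: [-0.1, -1.2, -1.0]
opening: 0.525
finger_force: 0.0
```

```bash
python3 - <<'E'
from h import *
c=cam("wrist"); st=ctrl.get_state(); print(st["eef_pos"],st["contact_force"]); s=cam("scene")
a=cv2.resize(c["img"][60:260,130:380],(550,440),interpolation=cv2.INTER_CUBIC); b=cv2.resize(s["img"][115:195,262:307],(248,440),interpolation=cv2.INTER_CUBIC)
im=np.hstack([a,b])[:,:,::-1]; cv2.imwrite("pics/r3.png",np.clip(im.astype(float)*1.2,0,255).astype(np.uint8))
E
```

```text
[0.47981034 0.10595508 0.29796913] [ 0.3417319  -0.65339508 -0.83146909]
```

View pics/r3.png

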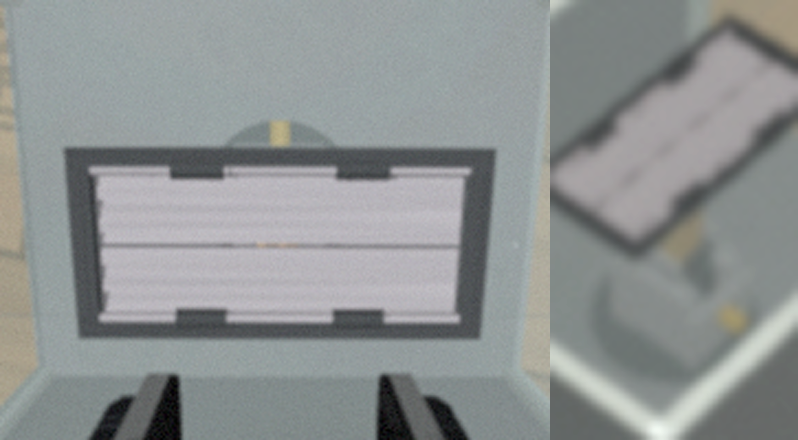

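The last view shows both leaves shut (seam at v≈245), the blank standing in the post under the seam, and the hand well clear. I'm handing it in.

```bash
python3 -c "
from plant import order
print(order.sign_off())"
```

```text
the job is handed in; nothing more can be done
None
```

I handed the job in at about 19 s, without a verdict shown: the blank was felt firmly on the depth stop at about 12 N, the last pictures show it in the post with both leaves shut, but a leaf caught the fingers on the way out and wrist force reached about 21 N, so the 20 N hand-on-flap limit may have been passed.

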